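# Start the vee-block clamp screw square and pinch the shaft

## Robot

A 7-joint arm with a two-finger parallel gripper is mounted at the origin on a cart in front of the work surface, level with it; the furniture and walls round the work are solid. World frame = base frame: x ahead of the robot, y to its left, z up, the work surface at z = 0. Lengths are in m, angles in rad, forces in N, time in s.
With the tool pointing down it reaches from about 0.425 to 0.875 m from the base axis. Payload 4.7 kg.
Tool frame: the origin (TCP) lies midway between the tips of the shut fingers; the grasp point (between the pads) lies 19 mm behind it (ctrl.grip_point_offset is the distance from the TCP to the grasp point, in m); z points along the fingers, y is the line along which they close (so a half turn about z gives the same grasp; the last joint's range is limited). The gripper opens to 87 mm and grips with 3 to 60 N. Pads are 19 mm wide; open, the fingers measure 117 mm over their backs; the gripper's body (75 mm by 190 mm) begins 51 mm behind the grasp point.
Start: joints at [1.148, 0.321, -0.07, 1.45, 0.023, 1.371, -0.057], TCP at [0.275, -0.589, 0.223] pointing down, gripper open.
Joint ranges: [-2.86, 2.86], [-0.3, 2.09], [-1.38, 1.24], [0.06, 2.45], [-1.56, 4.7], [0.09, 2.05], [-2.69, 2.69]. Speed limits (rad/s): [2.57, 2.57, 3.14, 3.14, 3.14, 3.14, 3.14].

## Interface

Orientations are given as a rotation vector (axis times angle).
In Python, from bench import ctrl gives the robot as it stands. The module is installed in compiled form; this text tells all that it offers.
- The arm moves only by the shell command python3 -m handwheel 'ROWS' [OPENING] [FORCE]. ROWS is JSON, a list of rows, each an object of numbers: "x", "y", "z": the shift along the tool's x, y, z in m; "wx", "wy", "wz": the turn, a rotation vector about the tool's x, y, z in degrees. A call has 1 to 10 rows; each row is the pose to reach, as a shift and turn from the pose commanded when the call began, along the tool's axes at that moment; what a row does not reach only later rows make up. A row lasts 1/12 s, in which the tool goes at most 41.7 mm and 7.16 degrees, less where a joint would pass 70% of its speed; a pose out of reach is approached as far as the arm can. A call with a gripper value outside its range is refused whole. OPENING is the finger opening in m, from 0 to 0.087, set as the call begins (- or left out, the last holds). The fingers move at their own pace and stop on an object; FORCE is the grip in N (left out, the last holds). Time passes only in rows, so rows that repeat a pose let the fingers close. It gives the time, the measured TCP pose, the force, the opening and the grip force at its end, in the units of the state.
- ctrl.get_state(): the state, without advancing time (a new reading comes with each control period).
- ctrl.get_image(name): name is "side" or "top" or "wrist"; returns a dict with "image" (384x512x3 uint8, red, green, blue), "K" (3x3 intrinsics, pixels), "world_to_cam" (4x4, takes a point from world to camera coordinates); the wrist camera has in their place "hand_eye" (4x4, takes a point from camera to tool coordinates, whose origin is the TCP and whose axes are the flange's). Camera axes: x right, y down, z forward; pixel columns grow to the right and rows downward; lengths in m; the calibration is good to about 2 mm. A picture is of the moment at which its call begins: read the wrist's pose just before it. There is no depth.
- ctrl.close_job(): hands the job in; it is judged then, once.
The state is a dict: "time": time; "joint_positions": joint angles; "qd": joint speeds; "joint_torque": joint torques, N m; "position": TCP position; "tool_rot": TCP orientation; "ft_force": force on the tool from outside, world axes, zero at the start; "torque": the same for the moment, N m; "grip_width": opening from 0.0 (shut) to 1.0 (fully open); "grip_force": force on a finger pad.
Only numpy, scipy, OpenCV 4.12 (cv2) and the standard library are available. Lean on these libraries where they do the work, as an engineer would, in place of code of your own. Each camera call takes 0.05 s, during which the arm holds its last target. There are 200 camera calls.

## Task

Fetch the square box key from its wooden stand and clamp the shaft in the vee block: push the key gently but fully home on the square head of the clamp screw, so that key and screw stand square to the bridge before the first turn, then turn the screw clockwise until it pinches the shaft snugly, without forcing it. Put the key back upright in its stand and leave everything else on the bench alone.

Things in the scene. Friction and masses are not known exactly. Their poses are not given: they have to be found in the camera images.
- key_grip (a point): Centre of the key's grip block. The key is a loose dark steel box key, 98 mm tall, 0.16 to 0.26 kg, standing socket down in the wooden stand. Grip block 22 x 22 x 26 mm; a bright tommy bar (dia 9, 104 mm over its ball ends) runs through it along x, so grip the block's flats across y. z is the key's axis, pointing up. Socket rim 85 mm below; socket outside 22 mm square.
- key_seat (a point): Centre of the flat roof inside the key's socket, on the key's axis, 73 mm below key_grip. The socket below it is 15.6 mm square and 12 mm deep, open downwards, its sides parallel to those of the grip block.
- screw_head (a point): Point on the screw's axis at the flat top of its head before it is turned, 23 mm above the mouth; z along the screw, up; does not turn with it. Head: round boss dia 12 x 2 mm on a 14 mm square 9 mm high, upper edges bevelled, then a dia 21 mm collar. How the square is turned is not given: feel for it; it repeats every quarter turn and the key slips on within about 7 degrees.
- screw: The clamp screw, dropped loosely in its hole and leaning up to 5 degrees; origin at the hole's mouth; z along the screw, up; does not turn with it. It tips easily (0.03 N m): the key's flat roof pressed squarely on its head with 8 to 15 N stands it upright. Quick-acting right-hand thread, 16 mm a turn; 0.12 N m to turn, more once it bears on the shaft. Its tip starts 28 mm below the mouth.
- screw_in (a joint): How far the screw has been turned down (m): 0 at the start, grows as it is turned clockwise seen from above, 2.5 mm per rad, 7 mm at most. The tip meets the shaft after about 1 to 2.5 mm; each further mm adds some 30 N on the shaft and 0.08 N m to the turning. Snug is a pinch of 10 to 50 N.
- hole (a point): Centre of the mouth of the brass tapped bush in the clamp's bridge, about 98 mm above the bench; fixed; z is the axis of the hole, straight up.
- shaft: The loose bright stepped shaft to be clamped, 28 mm thick, 118 mm long, lying in the vee; origin on its axis near its middle, x along it. Its top, where the screw's tip bears, is 14 mm above its axis.
- fixture: The clamping fixture, fixed to the bench: grey base plate 112 x 104 x 10 mm, vee block, dark stirrup whose bridge spans the shaft, top of the bridge 92 mm high. Origin at the centre of its underside, x along the vee and the shaft, y along the bridge.
- stand_hole0 (a point): Centre of the mouth of the key stand's round hole, dia 33 mm, 30 mm deep, 45 mm above the bench. The stand is a fixed block of pale wood 66 x 66 x 45 mm. With the key fully in, key_grip is 55 mm above this point.
- oil_can: Oil can, 74 x 116 x 173 mm, bystander; origin at its foot.
- caliper: Outside caliper lying flat, 100 x 149 x 14 mm, bystander.
- spanner_small: Small double spanner lying flat, 37 x 167 x 7 mm, bystander.
- parallel_bar: Ground steel bar lying flat, 26 x 130 x 20 mm, bystander.
- rule_fold: Folded rule lying flat, 28 x 160 x 12 mm, bystander.
Not all that is in view belongs to the job. Leave any purple or red look-alike of the part that bears key_grip alone.

How it is judged:
By the outcome, as a careful person would: the job done as asked, in the order asked, and still so for the second after the job is handed in, with the robot touching nothing.
It also fails if it takes over 64 s, if anything falls off the work surface, if the arm or the gripper's body presses on something with over 40 N, if the wrist force passes 120 N, or if a joint passes its speed limit or range.

## Working session

There is one attempt and no reset: what is moved stays moved. The work goes in short steps, Python scripts to look and compute and a shell command to move; the robot and the scene stay as the last step left them, time stands still between calls to the robot, and variables do not carry over. Pictures are saved under pics/ and viewed, at most 10 in all, crops included, and the job is handed in when it is done.

```bash
mkdir -p pics; cat > h.py <<'E'
import numpy as np, cv2
from scipy.spatial.transform import Rotation as R
from bench import ctrl
def pose():
    s=ctrl.get_state(); T=np.eye(4); T[:3,:3]=R.from_rotvec(s["tool_rot"]).as_matrix(); T[:3,3]=s["position"]; return T
def shot(name):
    T=pose(); d=ctrl.get_image(name)
    W=np.array(d["world_to_cam"]) if "world_to_cam" in d else np.linalg.inv(T@np.array(d["hand_eye"]))
    return d["image"],np.array(d["K"]),W
def ray(K,W,uv):
    r=W[:3,:3].T@np.linalg.inv(K)@[uv[0],uv[1],1]; c=-W[:3,:3].T@W[:3,3]; return c,r/np.linalg.norm(r)
def atz(K,W,uv,z):
    c,r=ray(K,W,uv); return c+r*(z-c[2])/r[2]
def proj(K,W,p):
    q=K@(W[:3,:3]@np.array(p)+W[:3,3]); return q[:2]/q[2]
def tri(rays):
    A=np.zeros((3,3));b=np.zeros(3)
    for c,r in rays:
        P=np.eye(3)-np.outer(r,r);A+=P;b+=P@c
    return np.linalg.solve(A,b)
def save(n,im,s=1):
    cv2.imwrite(n,cv2.resize(im[:,:,::-1],None,fx=s,fy=s,interpolation=cv2.INTER_CUBIC))
def local(p):
    T=pose(); return T[:3,:3].T@(np.array(p)-T[:3,3])
E
python3 - <<'E'
from h import *
import pickle
o={}
for n in("top","side"):
    o[n]=shot(n); save(f"pics/{n}0.png",o[n][0],1.5)
    print(n,ray(o[n][1],o[n][2],(256,192)),o[n][1][0])
pickle.dump(o,open("v.pkl","wb"))
print(ctrl.get_state(), pose()); print(ctrl.get_image("wrist")["hand_eye"])
E
```

```text
top (array([0.39526341, 0.07478536, 1.49403068]), array([ 0.09296525,  0.0077806 , -0.99563895])) [372.76192998   0.         255.5517863 ]
side (array([ 0.51561292, -1.08236752,  0.65131726]), array([-0.00191185,  0.90188042, -0.43198154])) [415.14191597   0.         255.58723133]
{'time': 0.1, 'joint_positions': array([ 1.14808749,  0.32173536, -0.0701085 ,  1.45153803,  0.02261671,
        1.37075659, -0.05689726]), 'qd': array([ 0.00167099, -0.00047243, -0.00080184, -0.00189387,  0.00050624,
        0.00212676, -0.00253303]), 'joint_torque': array([ 1.76393210e-04, -4.92572737e+01, -4.05209083e-01, -3.13400853e+01,
       -6.40334166e-02,  3.94639384e-02,  6.89354101e-05]), 'position': array([ 0.27474745, -0.58855688,  0.22158734]), 'tool_rot': array([-3.06539434e+00, -6.80438169e-01,  7.12255730e-04]), 'ft_force': array([-0.33621339, -0.2039824 , -0.11943927]), 'torque': array([ 0.03460296,  0.04322163, -0.00387721]), 'grip_force': 0.0, 'grip_width': 1.0025032227740898} [[ 9.06082502e-01  4.23100321e-01 -7.86664133e-04  2.74747448e-01]
 [ 4.23101040e-01 -9.06081346e-01  1.45042612e-03 -5.88556875e-01]
 [-9.91059422e-05 -1.64704414e-03 -9.99998639e-01  2.21587342e-01]
 [ 0.00000000e+00  0.00000000e+00  0.00000000e+00  1.00000000e+00]]
[[-5.20586943e-04 -9.56457474e-01 -2.91871256e-01  8.05883268e-02]
 [ 9.99998960e-01 -1.05259074e-04 -1.43868423e-03  5.86596455e-05]
 [ 1.34531819e-03 -2.91871701e-01  9.56456533e-01 -1.61015126e-01]
 [ 0.00000000e+00  0.00000000e+00  0.00000000e+00  1.00000000e+00]]
```

View pics/top0.png

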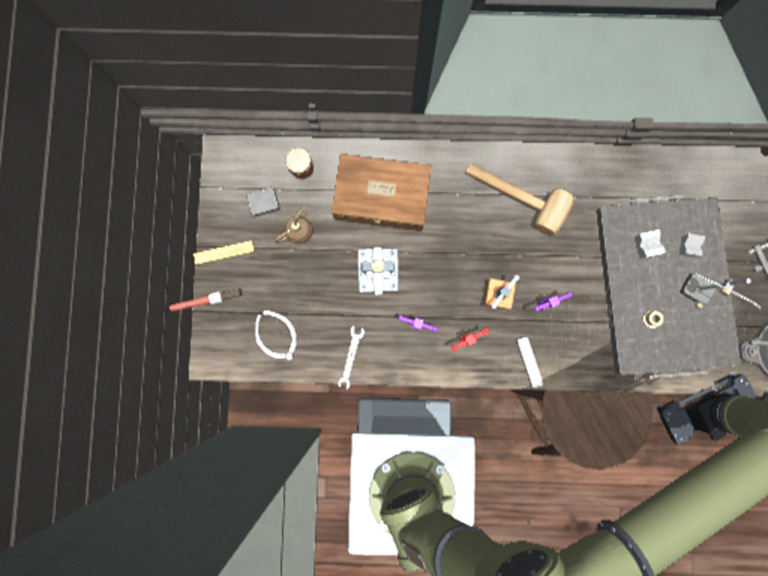

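View pics/side0.png

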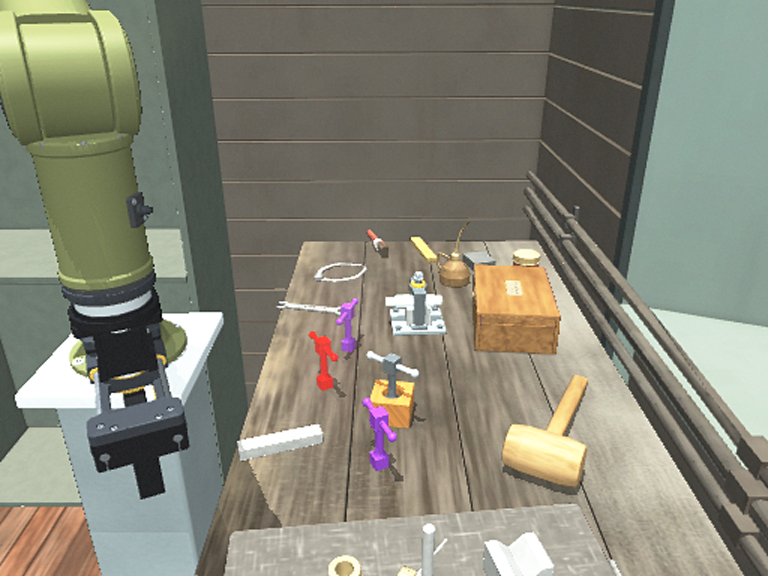

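The top view (1.5x) shows the key in its orange stand at about (504,291), with its bar running from (492,306) to (518,278). The fixture is at (378,268). In the side view the grip is at (391,368) and the screw head at (418,280).

```bash
python3 - <<'E'
from h import *
import pickle
o=pickle.load(open("v.pkl","rb"))
f=lambda n,u,v:ray(o[n][1],o[n][2],(u/1.5,v/1.5))
print("key",tri([f("top",505,291),f("side",391,366)]))
print("screw",tri([f("top",379,266),f("side",418,277)]))
for z in(.10,.12): print(z,atz(o["top"][1],o["top"][2],(505/1.5,291/1.5),z),atz(o["top"][1],o["top"][2],(379/1.5,266/1.5),z))
a=atz(o["top"][1],o["top"][2],(492/1.5,306/1.5),.1);b=atz(o["top"][1],o["top"][2],(518/1.5,278/1.5),.1);print(a,b,np.linalg.norm(a-b),np.degrees(np.arctan2(*(b-a)[[1,0]])))
c=[atz(o["top"][1],o["top"][2],(u/1.5,v/1.5),.01) for u,v in((358,249),(397,249),(397,292),(358,293))];print(np.round(c,3))
# wanted tool shift for grip axis
E
cd pics; python3 -c "
import cv2
a=cv2.imread('top0.png');b=cv2.imread('side0.png')
import numpy as np
def c(i,x,y,w=66):return cv2.resize(i[y-w//2:y+w//2,x-w//2:x+w//2],(390,390),interpolation=2)
cv2.imwrite('c0.png',np.hstack([c(a,503,291),c(b,392,380,100)]))"
```

```text
key [ 0.52541087 -0.21771178  0.09583096]
screw [0.58175088 0.09955228 0.11005622]
0.1 [ 0.52577721 -0.21682007  0.1       ] [0.58062898 0.09971944 0.1       ]
0.12 [ 0.52390474 -0.21263644  0.12      ] [0.57796956 0.09936171 0.12      ]
[ 0.48738903 -0.18466374  0.1       ] [ 0.55931525 -0.24915254  0.1       ] 0.0966032391526323 -41.879296841710875
[[0.637 0.159 0.01 ]
 [0.64  0.054 0.01 ]
 [0.524 0.051 0.01 ]
 [0.519 0.155 0.01 ]]
```

View pics/c0.png

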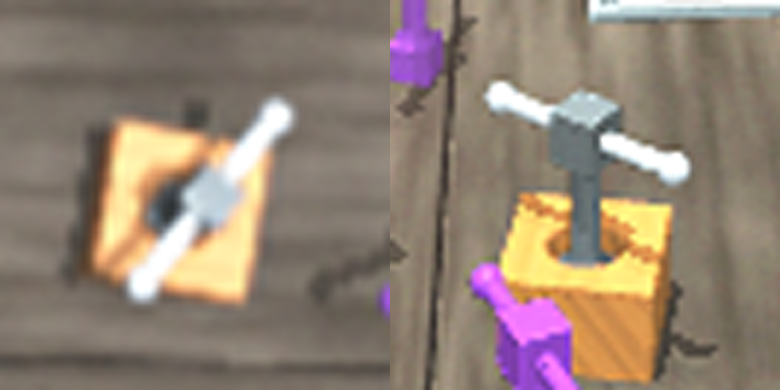

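The crop shows an upright key, with its bar along about -42° and its grip at 1.5x top pixel (505.7,291). I'll look over the screw first, then go for the key.

```bash
python3 - <<'E'
from h import *
print(local([0.581,0.10,0.235]))
E
```

```text
[ 0.56879953 -0.49439303 -0.01260876]
```

```bash
T='python3 -m handwheel'
$T '[{"x":0.29,"y":-0.25,"z":-0.013},{"x":0.29,"y":-0.25,"z":-0.013},{"x":0.29,"y":-0.25,"z":-0.013},{"x":0.29,"y":-0.25,"z":-0.013},{"x":0.29,"y":-0.25,"z":-0.013},{"x":0.29,"y":-0.25,"z":-0.013},{"x":0.29,"y":-0.25,"z":-0.013},{"x":0.29,"y":-0.25,"z":-0.013},{"x":0.29,"y":-0.25,"z":-0.013},{"x":0.29,"y":-0.25,"z":-0.013}]'
$T '[{"x":0.279,"y":-0.244,"wz":-70},{"x":0.279,"y":-0.244,"wz":-70},{"x":0.279,"y":-0.244,"wz":-70},{"x":0.279,"y":-0.244,"wz":-70},{"x":0.279,"y":-0.244,"wz":-70},{"x":0.279,"y":-0.244,"wz":-70},{"x":0.279,"y":-0.244,"wz":-70},{"x":0.279,"y":-0.244,"wz":-70},{"x":0.279,"y":-0.244,"wz":-70},{"x":0.279,"y":-0.244,"wz":-70}]'
python3 - <<'E'
from h import *
print(local([0.581,0.10,0.235])); T=pose(); print(T, np.degrees(np.arctan2(T[1,0],T[0,0])))
E
```

```text
[ 0.56879953 -0.49439303 -0.01260876]
[[ 9.06087699e-01  4.23089377e-01 -6.78531278e-04  2.74781622e-01]
 [ 4.23089917e-01 -9.06086753e-01  1.31083837e-03 -5.88599793e-01]
 [-6.02064123e-05 -1.47481427e-03 -9.99998911e-01  2.21696364e-01]
 [ 0.00000000e+00  0.00000000e+00  0.00000000e+00  1.00000000e+00]] 25.029821201835915invalid input at $[0]: expected keys x, y, z, wx, wy, wz
invalid input at $[0]: expected keys x, y, z, wx, wy, wz
```

```bash
python3 -m handwheel '[{"x":0.29,"y":-0.25,"z":-0.013,"wx":0,"wy":0,"wz":0},{"x":0.29,"y":-0.25,"z":-0.013,"wx":0,"wy":0,"wz":0},{"x":0.29,"y":-0.25,"z":-0.013,"wx":0,"wy":0,"wz":0},{"x":0.29,"y":-0.25,"z":-0.013,"wx":0,"wy":0,"wz":0},{"x":0.29,"y":-0.25,"z":-0.013,"wx":0,"wy":0,"wz":0},{"x":0.29,"y":-0.25,"z":-0.013,"wx":0,"wy":0,"wz":0},{"x":0.29,"y":-0.25,"z":-0.013,"wx":0,"wy":0,"wz":0},{"x":0.29,"y":-0.25,"z":-0.013,"wx":0,"wy":0,"wz":0},{"x":0.29,"y":-0.25,"z":-0.013,"wx":0,"wy":0,"wz":0},{"x":0.29,"y":-0.25,"z":-0.013,"wx":0,"wy":0,"wz":0}]'
python3 -m handwheel '[{"x":0.279,"y":-0.244,"z":0,"wx":0,"wy":0,"wz":-70},{"x":0.279,"y":-0.244,"z":0,"wx":0,"wy":0,"wz":-70},{"x":0.279,"y":-0.244,"z":0,"wx":0,"wy":0,"wz":-70},{"x":0.279,"y":-0.244,"z":0,"wx":0,"wy":0,"wz":-70},{"x":0.279,"y":-0.244,"z":0,"wx":0,"wy":0,"wz":-70},{"x":0.279,"y":-0.244,"z":0,"wx":0,"wy":0,"wz":-70},{"x":0.279,"y":-0.244,"z":0,"wx":0,"wy":0,"wz":-70},{"x":0.279,"y":-0.244,"z":0,"wx":0,"wy":0,"wz":-70},{"x":0.279,"y":-0.244,"z":0,"wx":0,"wy":0,"wz":-70},{"x":0.279,"y":-0.244,"z":0,"wx":0,"wy":0,"wz":-70}]'
python3 - <<'E'
from h import *
print(local([0.581,0.10,0.235])); T=pose(); print(T, np.degrees(np.arctan2(T[1,0],T[0,0])))
im,K,W=shot("wrist"); print(K); save("pics/w1.png",im,1.5)
import pickle; pickle.dump((im,K,W),open("w1.pkl","wb"))
E
```

```text
time: 0.98
position: [0.4354, -0.2317, 0.2361]
tool_rot: [-3.061, -0.697, -0.004]
ft_force: [0.3, 0.7, 0.8]
grip_width: 1.001
grip_force: 0.0
time: 1.82
position: [0.582, 0.1092, 0.2352]
tool_rot: [-2.099, -2.331, -0.008]
ft_force: [-1.6, 0.2, 0.7]
grip_width: 1.0
grip_force: 0.0
[-0.0090452  -0.00192125  0.00014312]
[[-1.04585634e-01  9.94515853e-01  2.50051886e-04  5.81964682e-01]
 [ 9.94491463e-01  1.04581300e-01  7.03437936e-03  1.09195290e-01]
 [ 6.96965104e-03  9.84369492e-04 -9.99975227e-01  2.35208049e-01]
 [ 0.00000000e+00  0.00000000e+00  0.00000000e+00  1.00000000e+00]] 96.00344004858636
[[309.71845631   0.         257.31905371]
 [  0.         309.71845631 195.21929893]
 [  0.           0.           1.        ]]
```

View pics/w1.png

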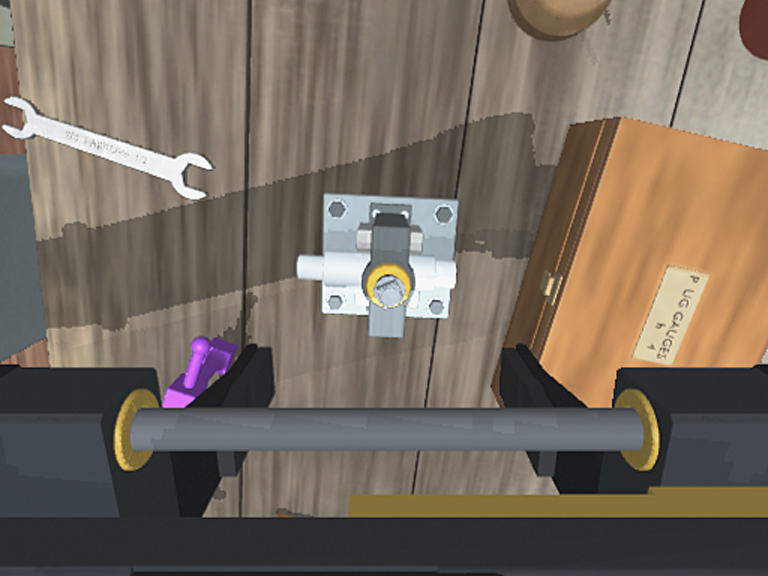

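The view shows the fixture centred around (390,265) and the screw head at about (389,290) inside the yellow bush. I'll go closer to see the tilt and the square.

```bash
python3 -m handwheel '[{"x":-0.031,"y":-0.002,"z":0.08,"wx":0,"wy":0,"wz":0},{"x":-0.031,"y":-0.002,"z":0.08,"wx":0,"wy":0,"wz":0},{"x":-0.031,"y":-0.002,"z":0.08,"wx":0,"wy":0,"wz":0},{"x":-0.031,"y":-0.002,"z":0.08,"wx":0,"wy":0,"wz":0}]'
python3 - <<'E'
from h import *
import pickle
im,K,W=shot("wrist"); pickle.dump((im,K,W),open("w2.pkl","wb"))
print(proj(K,W,[.581,.1,.121]),proj(K,W,[.581,.1,.098]))
u,v=np.round(proj(K,W,[.581,.1,.11])).astype(int)
a=im[v-32:v+33,u-32:u+33]; print("crop origin",u-32,v-32)
i1,K1,W1=pickle.load(open("w1.pkl","rb"))
b=i1[192-32:192+33,259-32:259+33]
save("pics/c2.png",np.hstack([a,b]),6)
E
```

```text
time: 2.2
position: [0.5805, 0.0655, 0.1534]
tool_rot: [-2.126, -2.309, 0.007]
ft_force: [0.5, 0.1, -0.6]
grip_width: 1.005
grip_force: 0.0
[262.71001438 176.17519289] [262.37982405 168.66547156]
crop origin 231 140
```

View pics/c2.png

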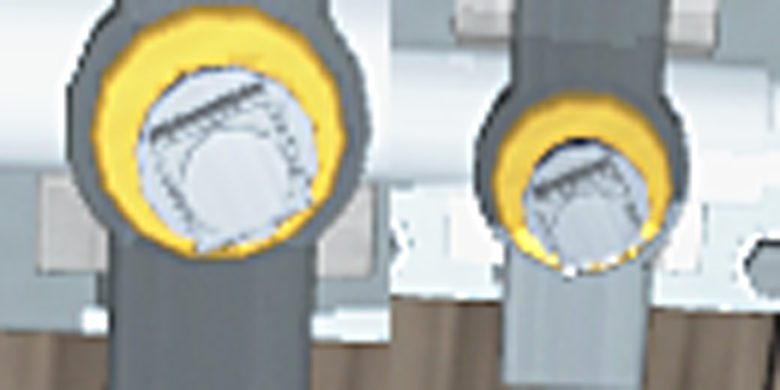

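Left crop (6x): bush rim centre (222,130), top boss centre (236,178). Square corners are about (152,132), (262,88), (310,203) and (200,250).

```bash
python3 - <<'E'
from h import *
import pickle
im,K,W=pickle.load(open("w2.pkl","rb")); i1,K1,W1=pickle.load(open("w1.pkl","rb"))
px=lambda u,v:(231+(u+.5)/6-.5,140+(v+.5)/6-.5)
px1=lambda u,v:(227+(u-390+.5)/6-.5,160+(v+.5)/6-.5)
bush=atz(K,W,px(222,130),.098);print("bush",bush,atz(K1,W1,px1(583,180),.098))
print("rim dia",np.linalg.norm(atz(K,W,px(95,130),.098)-atz(K,W,px(349,130),.098)))
print("head",atz(K,W,px(236,178),.121),atz(K1,W1,px1(587,229),.121))
c=[atz(K,W,px(*p),.117) for p in((152,132),(262,88),(310,203),(200,250))]
for i in range(4):
    d=c[(i+1)%4]-c[i];print(np.linalg.norm(d),np.degrees(np.arctan2(d[1],d[0]))%90)
print(np.mean(c,0))
E
```

```text
bush [0.5842011  0.10562226 0.098     ] [0.58389119 0.10604927 0.098     ]
rim dia 0.02990014891696995
head [0.58517552 0.10488526 0.121     ] [0.58456122 0.10458047 0.121     ]
0.012670650322794508 26.775355275221294
0.013663681625833979 28.025116946009646
0.01303349647969219 28.608325547574168
0.014077439673272137 26.538631340223787
[0.58475417 0.10499588 0.117     ]
```

```bash
python3 - <<'E'
from h import *
T=pose();print(local([.525,-.216,.20]),np.degrees(np.arctan2(T[1,0],T[0,0])),T[:3,2])
E
```

```text
[-0.27763724 -0.0809413  -0.04403565] 94.84891685289942 [-9.00315295e-04  1.71297673e-04 -9.99999580e-01]
```

```bash
python3 -m handwheel '[{"x":-0.277,"y":-0.081,"z":-0.045,"wx":0,"wy":0,"wz":-43},{"x":-0.277,"y":-0.081,"z":-0.045,"wx":0,"wy":0,"wz":-43},{"x":-0.277,"y":-0.081,"z":-0.045,"wx":0,"wy":0,"wz":-43},{"x":-0.277,"y":-0.081,"z":-0.045,"wx":0,"wy":0,"wz":-43},{"x":-0.277,"y":-0.081,"z":-0.045,"wx":0,"wy":0,"wz":-43},{"x":-0.277,"y":-0.081,"z":-0.045,"wx":0,"wy":0,"wz":-43},{"x":-0.277,"y":-0.081,"z":-0.045,"wx":0,"wy":0,"wz":-43},{"x":-0.277,"y":-0.081,"z":-0.045,"wx":0,"wy":0,"wz":-43},{"x":-0.277,"y":-0.081,"z":-0.045,"wx":0,"wy":0,"wz":-43},{"x":-0.277,"y":-0.081,"z":-0.045,"wx":0,"wy":0,"wz":-43}]'
python3 - <<'E'
from h import *
import pickle
im,K,W=shot("wrist"); pickle.dump((im,K,W),open("w3.pkl","wb"))
T=pose();print(local([.525,-.216,.20]),np.degrees(np.arctan2(T[1,0],T[0,0])))
u,v=np.round(proj(K,W,[.525,-.216,.1])).astype(int)
print("crop origin",u-80,v-70)
save("pics/c3.png",im[v-70:v+70,u-80:u+80],4)
E
```

```text
time: 3.08
position: [0.5271, -0.2165, 0.2038]
tool_rot: [1.13, 2.926, -0.0]
ft_force: [0.1, 1.4, 0.9]
grip_width: 1.0
grip_force: 0.0
[ 0.00066701 -0.00298112  0.00329624] 137.9821709407556
crop origin 176 122
```

View pics/c3.png

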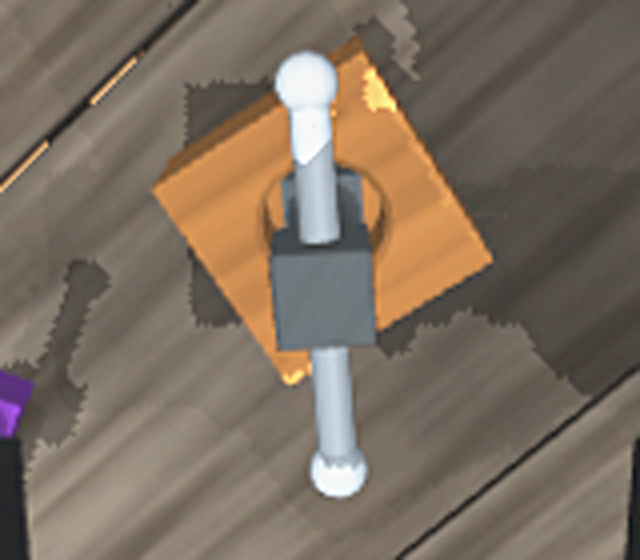

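Crop (4x): the bar runs from (306,82) to (339,470). The grip top face has corners (275,255), (372,248), (376,340) and (280,347). The stand hole is centred near (326,228).

```bash
python3 - <<'E'
from h import *
import pickle
im,K,W=pickle.load(open("w3.pkl","rb"))
px=lambda u,v:(176+(u+.5)/4-.5,122+(v+.5)/4-.5)
a=atz(K,W,px(306,82),.1);b=atz(K,W,px(339,470),.1);d=a-b
print("bar",(a+b)/2,np.linalg.norm(d),np.degrees(np.arctan2(d[1],d[0])))
c=np.array([atz(K,W,px(*p),.113) for p in((275,255),(372,248),(376,340),(280,347))])
print("top",c.mean(0),[ (np.linalg.norm(c[i]-c[i-1]),np.degrees(np.arctan2(*(c[i]-c[i-1])[[1,0]]))%90) for i in range(4)])
print("hole",atz(K,W,px(326,228),.045),np.linalg.norm(atz(K,W,px(263,228),.045)-atz(K,W,px(388,228),.045)))
T=pose();print(np.degrees(np.arctan2(T[1,0],T[0,0])),local([*c.mean(0)[:2],.081]))
E
```

```text
bar [ 0.52583935 -0.21582598  0.1       ] 0.09039804580556453 142.35318162404516
top [ 0.52538842 -0.21470092  0.113     ] [(np.float64(0.020538858093420844), np.float64(50.040989418605164)), (np.float64(0.020444994301837088), np.float64(51.986580752350044)), (np.float64(0.02048279070394914), np.float64(50.765991084901)), (np.float64(0.020706037237571234), np.float64(52.121822527462115))]
hole [ 0.52677089 -0.21575432  0.045     ] 0.033185366808129335
137.9821709407556 [ 0.00168792 -0.00200896  0.12229562]
```

```bash
python3 -m handwheel '[{"x":0.0013,"y":-0.0023,"z":0.03,"wx":0,"wy":0,"wz":-3.7},{"x":0.0013,"y":-0.0023,"z":0.06,"wx":0,"wy":0,"wz":-3.7},{"x":0.0013,"y":-0.0023,"z":0.09,"wx":0,"wy":0,"wz":-3.7},{"x":0.0013,"y":-0.0023,"z":0.11,"wx":0,"wy":0,"wz":-3.7},{"x":0.0013,"y":-0.0023,"z":0.122,"wx":0,"wy":0,"wz":-3.7},{"x":0.0013,"y":-0.0023,"z":0.122,"wx":0,"wy":0,"wz":-3.7},{"x":0.0013,"y":-0.0023,"z":0.122,"wx":0,"wy":0,"wz":-3.7}]'
python3 -m handwheel '[{"x":0,"y":0,"z":0,"wx":0,"wy":0,"wz":0},{"x":0,"y":0,"z":0,"wx":0,"wy":0,"wz":0},{"x":0,"y":0,"z":0,"wx":0,"wy":0,"wz":0},{"x":0,"y":0,"z":0,"wx":0,"wy":0,"wz":0},{"x":0,"y":0,"z":0,"wx":0,"wy":0,"wz":0},{"x":0,"y":0,"z":0,"wx":0,"wy":0,"wz":0},{"x":0,"y":0,"z":0,"wx":0,"wy":0,"wz":0},{"x":0,"y":0,"z":0,"wx":0,"wy":0,"wz":0}]' 0 60
python3 - <<'E'
from h import *
T=pose();print(T,np.degrees(np.arctan2(T[1,0],T[0,0])),ctrl.get_state()["torque"])
E
```

```text
time: 3.72
position: [0.5245, -0.2143, 0.0795]
tool_rot: [1.027, 2.968, 0.001]
ft_force: [1.4, -0.2, 0.0]
grip_width: 0.998
grip_force: 0.0
time: 4.38
position: [0.5233, -0.2157, 0.0786]
tool_rot: [1.03, 2.968, -0.0]
ft_force: [1.1, 0.7, -0.7]
grip_width: 0.48
grip_force: 0.0
[[-7.84980448e-01  6.19520537e-01 -2.53215485e-06  5.23324259e-01]
 [ 6.19520535e-01  7.84980445e-01 -8.33127021e-05 -2.15654174e-01]
 [-4.96262379e-05 -6.69675642e-05 -9.99999997e-01  7.85627830e-02]
 [ 0.00000000e+00  0.00000000e+00  0.00000000e+00  1.00000000e+00]] 141.71887008020758 [ 0.07239385 -0.15032907  0.02582493]
```

```bash
python3 -m handwheel '[{"x":0,"y":0,"z":0,"wx":0,"wy":0,"wz":0},{"x":0,"y":0,"z":0,"wx":0,"wy":0,"wz":0},{"x":0,"y":0,"z":0,"wx":0,"wy":0,"wz":0},{"x":0,"y":0,"z":0,"wx":0,"wy":0,"wz":0},{"x":0,"y":0,"z":0,"wx":0,"wy":0,"wz":0},{"x":0,"y":0,"z":0,"wx":0,"wy":0,"wz":0}]'
python3 -m handwheel '[{"x":0,"y":0,"z":0,"wx":0,"wy":0,"wz":0},{"x":0,"y":0,"z":0,"wx":0,"wy":0,"wz":0}]'
python3 -m handwheel '[{"x":0,"y":0,"z":-0.01,"wx":0,"wy":0,"wz":0},{"x":0,"y":0,"z":-0.02,"wx":0,"wy":0,"wz":0}]'
python3 -m handwheel '[{"x":0,"y":0,"z":-0.03,"wx":0,"wy":0,"wz":0},{"x":0,"y":0,"z":-0.06,"wx":0,"wy":0,"wz":0},{"x":0,"y":0,"z":-0.09,"wx":0,"wy":0,"wz":0},{"x":0,"y":0,"z":-0.11,"wx":0,"wy":0,"wz":0},{"x":0,"y":0,"z":-0.11,"wx":0,"wy":0,"wz":0}]'
python3 - <<'E'
from h import *
T=pose();print(T,np.degrees(np.arctan2(T[1,0],T[0,0])),ctrl.get_state()["torque"])
im,K,W=shot("side");im2,K2,W2=shot("wrist")
p=T[:3,3]; u,v=np.round(proj(K,W,p)).astype(int)
a=cv2.resize(im[v-40:v+60,u-50:u+50],(384,384),interpolation=2)
save("pics/c4.png",np.hstack([a,im2[:,100:500]]))
E
```

```text
time: 4.88
position: [0.5234, -0.2155, 0.0785]
tool_rot: [1.03, 2.968, 0.0]
ft_force: [0.8, -0.4, -0.6]
grip_width: 0.246
grip_force: 59.9
time: 5.05
position: [0.5234, -0.2155, 0.0785]
tool_rot: [1.03, 2.968, 0.0]
ft_force: [-0.5, -0.1, -0.3]
grip_width: 0.246
grip_force: 59.9
time: 5.22
position: [0.5226, -0.2153, 0.0984]
tool_rot: [-1.029, -2.966, -0.0]
ft_force: [0.9, 0.3, -2.4]
grip_width: 0.248
grip_force: 59.9
time: 5.63
position: [0.5262, -0.2164, 0.2147]
tool_rot: [1.027, 2.959, -0.003]
ft_force: [0.9, 0.2, -1.2]
grip_width: 0.243
grip_force: 59.9
[[-0.7851085   0.61930471  0.00814407  0.52615082]
 [ 0.61928768  0.78514966 -0.00477216 -0.2163825 ]
 [-0.00934973  0.00129685 -0.99995545  0.2147058 ]
 [ 0.          0.          0.          1.        ]] 141.73388872323358 [ 0.04798149 -0.23569479 -0.04136499]
```

View pics/c4.png

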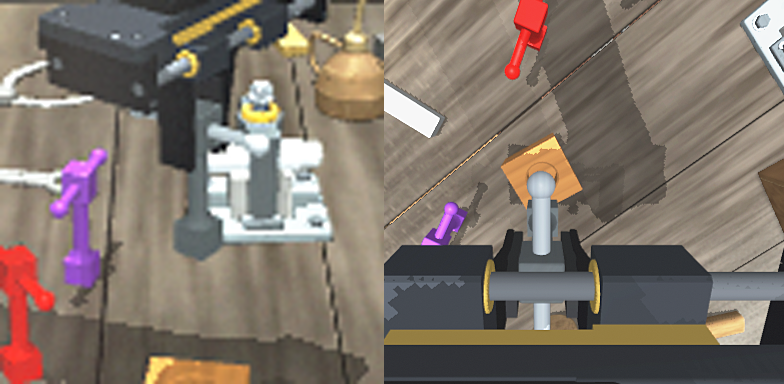

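Key held upright, with the empty stand below it. The near ball is at wrist pixel (256,185). Moving over the screw, turned to match the square.

```bash
python3 -m handwheel '[{"x":0.151,"y":0.289,"z":0,"wx":0,"wy":0,"wz":24.7},{"x":0.151,"y":0.289,"z":0,"wx":0,"wy":0,"wz":24.7},{"x":0.151,"y":0.289,"z":0,"wx":0,"wy":0,"wz":24.7},{"x":0.151,"y":0.289,"z":0,"wx":0,"wy":0,"wz":24.7},{"x":0.151,"y":0.289,"z":0,"wx":0,"wy":0,"wz":24.7},{"x":0.151,"y":0.289,"z":0,"wx":0,"wy":0,"wz":24.7},{"x":0.151,"y":0.289,"z":0,"wx":0,"wy":0,"wz":24.7},{"x":0.151,"y":0.289,"z":0,"wx":0,"wy":0,"wz":24.7},{"x":0.151,"y":0.289,"z":0,"wx":0,"wy":0,"wz":24.7},{"x":0.151,"y":0.289,"z":0,"wx":0,"wy":0,"wz":24.7}]'
python3 -m handwheel '[{"x":0,"y":0,"z":0.012,"wx":0,"wy":0,"wz":0},{"x":0,"y":0,"z":0.012,"wx":0,"wy":0,"wz":0},{"x":0,"y":0,"z":0.012,"wx":0,"wy":0,"wz":0},{"x":0,"y":0,"z":0.012,"wx":0,"wy":0,"wz":0},{"x":0,"y":0,"z":0.012,"wx":0,"wy":0,"wz":0}]'
python3 - <<'E'
from h import *
import pickle
T=pose();print(T,np.degrees(np.arctan2(T[1,0],T[0,0])),ctrl.get_state()["torque"],ctrl.get_state()["ft_force"])
im,K,W=shot("side");im2,K2,W2=shot("wrist"); pickle.dump((T,im,K,W,im2,K2,W2),open("w5.pkl","wb"))
u,v=np.round(proj(K,W,[.5845,.105,.13])).astype(int);print("side origin",u-25,v-32)
a=cv2.resize(im[v-32:v+32,u-25:u+25],None,fx=7,fy=7,interpolation=2)
u,v=np.round(proj(K2,W2,[.5845,.105,.15])).astype(int);print("wrist origin",u-56,v-64)
b=cv2.resize(im2[v-64:v+64,u-56:u+56],None,fx=3.5,fy=3.5,interpolation=2)
save("pics/c5.png",np.hstack([a,b]))
for q in([.5849,.1047,.121],[.584,.1058,.098]): print(proj(K,W,q),proj(K2,W2,q))
for x in(-.0015,0): print(proj(K,W,(T@[x,0,.0635,1])[:3]),proj(K,W,(T@[x,0,0,1])[:3]))
E
```

```text
time: 6.57
position: [0.582, 0.1094, 0.2066]
tool_rot: [-1.628, -2.682, 0.001]
ft_force: [-0.6, -1.2, -2.4]
grip_width: 0.24
grip_force: 59.9
time: 6.98
position: [0.5839, 0.1036, 0.1965]
tool_rot: [1.643, 2.677, -0.001]
ft_force: [0.2, 0.4, -1.7]
grip_width: 0.249
grip_force: 59.9
[[-4.52630124e-01  8.91698363e-01 -6.81756908e-06  5.83931166e-01]
 [ 8.91698294e-01  4.52630086e-01 -3.97089819e-04  1.03575736e-01]
 [-3.50998505e-04 -1.85814029e-04 -9.99999921e-01  1.96491882e-01]
 [ 0.00000000e+00  0.00000000e+00  0.00000000e+00  1.00000000e+00]] 116.91255741431029 [ 0.00985473 -0.08184361 -0.02396193] [ 0.18913443  0.44454784 -1.72842816]
side origin 254 146
wrist origin 202 153
[278.88403842 180.89768307] [258.51326516 204.80925911]
[278.44183338 187.41014317] [258.0694609  194.89688147]
[278.90441817 177.70631952] [279.30385636 158.61889563]
[278.66512113 177.53524257] [279.05914262 158.46253751]
```

View pics/c5.png

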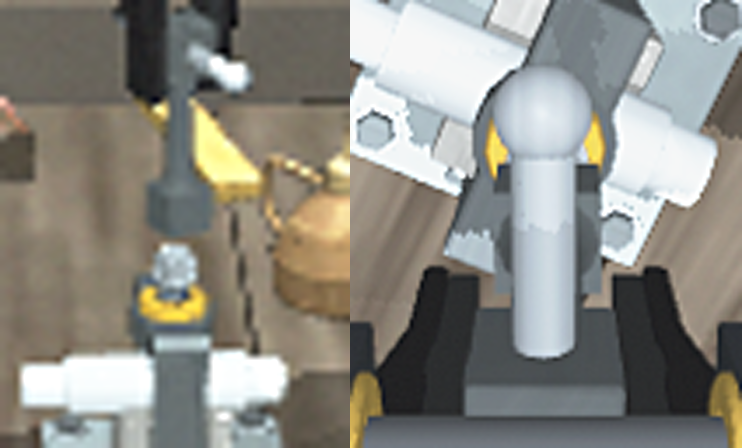

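The left crop shows the socket directly above the head, within about 2 mm. In the right crop the ball is at (543,110), the socket sides at about 497 and 604, and the bush around column 546. I'll check the socket edges numerically.

```bash
python3 - <<'E'
from h import *
import pickle
T,im,K,W,im2,K2,W2=pickle.load(open("w5.pkl","rb"))
p=lambda u,v:(202+(u-350+.5)/3.5-.5,153+(v+.5)/3.5-.5)
Ti=np.linalg.inv(T)
c,r=ray(K2,W2,p(543,110)); c=(Ti@[*c,1])[:3]; r=T[:3,:3].T@r; print("ball tool",c+r*(-.0215-c[2])/r[2])
g=im2.mean(2)
for row in (203,207,212,218,224,230): print(row,g[row,238:282].astype(int))
for x in(-.0015,0,.0015):print([proj(K2,W2,(T@[x+a,b,.0635,1])[:3]).round(1) for a in(.011,-.011) for b in(-.011,.011)])
print(proj(K2,W2,(T@[0.011,-.011,.0435,1])[:3]))
E
```

```text
ball tool [ 0.04354269  0.00015691 -0.0215    ]
203 [ 97 115 123 119 120 139  71  76  73  85 145 171 186 202 213 216 221 224
 227 230 230 228 227 222 215 208 201 194 119  70  78  79  79  78  78  99
 120 161 230 238 235 236 238 240]
207 [127 125 125 125 120  78  82  83  79  90 143 170 184 200 212 216 221 224
 227 230 230 228 226 222 215 209 201 194 119  75  81  83  84  81  70 143
 255 250 247 247 240 223 209 204]
212 [125 123 123 126 126 125 125 124 124 123 135 170 184 200 212 216 221 224
 227 230 230 228 226 223 214 208 199 191 122 107 124 126 125 125 118 127
 237 255 254 255 255 253 252 226]
218 [118 125 150 144 118 127 122  95  84  86 119 160 182 197 210 196 201 205
 212 228 228 227 229 218 197 192 186 180 119  86  94  97  97 104 124 133
 185 189 185 182 186 188 191 183]
224 [192 192 192 197 193 121 102  80  77  77 118 160 168 182 193 199 204 208
 211 214 216 216 212 207 198 192 184 179 115  74  83  86  90  92  97 170
 255 255 250 221 199 235 246 246]
230 [ 92 105 133 160 177 151 122 123 106  87 112 158 168 183 193 197 203 207
 211 215 217 216 212 207 198 192 185 179 112  70  81  98 119 126 124 125
 127 149 151 140 143 145 145 148]
[array([242.3, 198.8]), array([271.2, 198.8]), array([242.7, 225.6]), array([270.9, 225.6])]
[array([242.3, 196.9]), array([271.2, 196.9]), array([242.7, 223.8]), array([270.9, 223.8])]
[array([242.3, 195. ]), array([271.3, 195. ]), array([242.7, 222. ]), array([270.9, 222. ])]
[240.95598889 205.34413552]
```

```bash
python3 -m handwheel '[{"x":0.0026,"y":0.0008,"z":0,"wx":0,"wy":0,"wz":0},{"x":0.0026,"y":0.0008,"z":0.004,"wx":0,"wy":0,"wz":0},{"x":0.0026,"y":0.0008,"z":0.008,"wx":0,"wy":0,"wz":0},{"x":0.0026,"y":0.0008,"z":0.011,"wx":0,"wy":0,"wz":0},{"x":0.0026,"y":0.0008,"z":0.011,"wx":0,"wy":0,"wz":0},{"x":0.0026,"y":0.0008,"z":0.011,"wx":0,"wy":0,"wz":0}]'
python3 -m handwheel '[{"x":0,"y":0,"z":0.001,"wx":0,"wy":0,"wz":0},{"x":0,"y":0,"z":0.002,"wx":0,"wy":0,"wz":0},{"x":0,"y":0,"z":0.002,"wx":0,"wy":0,"wz":0}]'
python3 -m handwheel '[{"x":0,"y":0,"z":0.001,"wx":0,"wy":0,"wz":0},{"x":0,"y":0,"z":0.002,"wx":0,"wy":0,"wz":0},{"x":0,"y":0,"z":0.002,"wx":0,"wy":0,"wz":0}]'
python3 -m handwheel '[{"x":0,"y":0,"z":0.001,"wx":0,"wy":0,"wz":0},{"x":0,"y":0,"z":0.001,"wx":0,"wy":0,"wz":0},{"x":0,"y":0,"z":0.001,"wx":0,"wy":0,"wz":0}]'
python3 -c "
from h import *;print(ctrl.get_state()['torque'])"
```

```text
time: 7.58
position: [0.5831, 0.1074, 0.1851]
tool_rot: [-1.64, -2.679, 0.001]
ft_force: [0.2, -0.6, -2.6]
grip_width: 0.246
grip_force: 59.9
time: 7.83
position: [0.5833, 0.1075, 0.1834]
tool_rot: [-1.641, -2.679, 0.0]
ft_force: [0.6, 0.1, -2.0]
grip_width: 0.246
grip_force: 59.9
time: 8.08
position: [0.5833, 0.1074, 0.1814]
tool_rot: [-1.641, -2.679, 0.0]
ft_force: [0.8, -0.4, -2.8]
grip_width: 0.247
grip_force: 59.9
time: 8.33
position: [0.5834, 0.1072, 0.1805]
tool_rot: [1.641, 2.679, -0.001]
ft_force: [0.7, -0.6, -2.3]
grip_width: 0.244
grip_force: 59.9
[-0.16182674 -0.12976146 -0.05559705]
```

```bash
python3 -m handwheel '[{"x":-0.0006,"y":-0.0003,"z":0.001,"wx":0,"wy":0,"wz":0},{"x":-0.0006,"y":-0.0003,"z":0.001,"wx":0,"wy":0,"wz":0},{"x":-0.0006,"y":-0.0003,"z":0.001,"wx":0,"wy":0,"wz":0}]'
python3 -m handwheel '[{"x":0,"y":0,"z":0.001,"wx":0,"wy":0,"wz":0},{"x":0,"y":0,"z":0.001,"wx":0,"wy":0,"wz":0},{"x":0,"y":0,"z":0.001,"wx":0,"wy":0,"wz":0}]'
python3 -m handwheel '[{"x":0,"y":0,"z":0.001,"wx":0,"wy":0,"wz":0},{"x":0,"y":0,"z":0.001,"wx":0,"wy":0,"wz":0},{"x":0,"y":0,"z":0.001,"wx":0,"wy":0,"wz":0}]'
python3 -m handwheel '[{"x":0,"y":0,"z":0.001,"wx":0,"wy":0,"wz":0},{"x":0,"y":0,"z":0.001,"wx":0,"wy":0,"wz":0},{"x":0,"y":0,"z":0.001,"wx":0,"wy":0,"wz":0}]'
python3 -c "
from h import *;print(ctrl.get_state()['torque'])"
```

```text
time: 8.58
position: [0.5833, 0.1068, 0.1794]
tool_rot: [-1.641, -2.679, 0.0]
ft_force: [0.2, -0.3, -2.0]
grip_width: 0.244
grip_force: 59.9
time: 8.83
position: [0.5833, 0.1069, 0.1784]
tool_rot: [-1.641, -2.679, 0.0]
ft_force: [0.6, -1.0, -1.8]
grip_width: 0.243
grip_force: 59.9
time: 9.08
position: [0.5833, 0.1068, 0.1775]
tool_rot: [-1.641, -2.679, 0.0]
ft_force: [-0.1, -0.3, -1.4]
grip_width: 0.248
grip_force: 59.9
time: 9.33
position: [0.5833, 0.1068, 0.1764]
tool_rot: [-1.641, -2.679, 0.0]
ft_force: [0.6, -0.3, -2.7]
grip_width: 0.246
grip_force: 59.9
[ 0.00713619 -0.14240251  0.00381695]
```

```bash
python3 -m handwheel '[{"x":0,"y":0,"z":0.001,"wx":0,"wy":0,"wz":0},{"x":0,"y":0,"z":0.001,"wx":0,"wy":0,"wz":0},{"x":0,"y":0,"z":0.001,"wx":0,"wy":0,"wz":0}]'
python3 -m handwheel '[{"x":0,"y":0,"z":0.001,"wx":0,"wy":0,"wz":0},{"x":0,"y":0,"z":0.001,"wx":0,"wy":0,"wz":0},{"x":0,"y":0,"z":0.001,"wx":0,"wy":0,"wz":0}]'
python3 -m handwheel '[{"x":0,"y":0,"z":0.001,"wx":0,"wy":0,"wz":0},{"x":0,"y":0,"z":0.001,"wx":0,"wy":0,"wz":0},{"x":0,"y":0,"z":0.001,"wx":0,"wy":0,"wz":0}]'
python3 -m handwheel '[{"x":0,"y":0,"z":0.0005,"wx":0,"wy":0,"wz":0},{"x":0,"y":0,"z":0.0005,"wx":0,"wy":0,"wz":0},{"x":0,"y":0,"z":0.0005,"wx":0,"wy":0,"wz":0}]'
python3 -c "
from h import *;print(ctrl.get_state()['torque'])"
```

```text
time: 9.58
position: [0.5833, 0.1068, 0.1754]
tool_rot: [-1.641, -2.679, 0.0]
ft_force: [-0.5, -0.2, -1.8]
grip_width: 0.245
grip_force: 59.9
time: 9.83
position: [0.5833, 0.1068, 0.1744]
tool_rot: [-1.641, -2.679, 0.0]
ft_force: [0.1, 0.1, -2.5]
grip_width: 0.241
grip_force: 59.9
time: 10.08
position: [0.5834, 0.1069, 0.1738]
tool_rot: [1.641, 2.679, -0.0]
ft_force: [-1.5, -1.8, -0.6]
grip_width: 0.245
grip_force: 59.9
time: 10.33
position: [0.5835, 0.1068, 0.1736]
tool_rot: [1.641, 2.678, 0.0]
ft_force: [-2.5, -2.1, 3.8]
grip_width: 0.251
grip_force: 59.9
[-2.03551307e-01  4.82498005e-01 -2.36455016e-04]
```

```bash
python3 -m handwheel '[{"x":0,"y":0,"z":0.0005,"wx":0,"wy":0,"wz":0},{"x":0,"y":0,"z":0.0005,"wx":0,"wy":0,"wz":0},{"x":0,"y":0,"z":0.0005,"wx":0,"wy":0,"wz":0}]'
python3 -m handwheel '[{"x":0,"y":0,"z":0.0003,"wx":0,"wy":0,"wz":0},{"x":0,"y":0,"z":0.0003,"wx":0,"wy":0,"wz":0},{"x":0,"y":0,"z":0.0003,"wx":0,"wy":0,"wz":0}]'
python3 - <<'E'
from h import *
import pickle
T=pose();print(T,ctrl.get_state()['torque'])
im,K,W=shot("side");im2,K2,W2=shot("wrist"); pickle.dump((T,im,K,W,im2,K2,W2),open("w6.pkl","wb"))
u,v=np.round(proj(K,W,[.5845,.105,.13])).astype(int);print("side origin",u-25,v-32)
a=cv2.resize(im[v-32:v+32,u-25:u+25],None,fx=7,fy=7,interpolation=2)
u,v=np.round(proj(K2,W2,[.5845,.105,.13])).astype(int);print("wrist origin",u-56,v-64)
b=cv2.resize(im2[v-64:v+64,u-56:u+56],None,fx=3.5,fy=3.5,interpolation=2)
save("pics/c6.png",np.hstack([a,b]))
E
```

```text
time: 10.58
position: [0.5834, 0.1068, 0.1734]
tool_rot: [1.641, 2.679, -0.0]
ft_force: [-3.3, -1.4, 5.8]
grip_width: 0.247
grip_force: 59.9
time: 10.83
position: [0.5835, 0.1069, 0.1734]
tool_rot: [1.641, 2.678, -0.0]
ft_force: [-3.3, -1.7, 6.6]
grip_width: 0.247
grip_force: 59.9
[[-4.54353768e-01  8.90821105e-01  6.42005447e-04  5.83488539e-01]
 [ 8.90821013e-01  4.54354099e-01 -5.24572030e-04  1.06868633e-01]
 [-7.58997642e-04  3.33570664e-04 -9.99999656e-01  1.73358495e-01]
 [ 0.00000000e+00  0.00000000e+00  0.00000000e+00  1.00000000e+00]] [-0.38212336  0.80920894 -0.02032582]
side origin 254 146
wrist origin 201 159
```

View pics/c6.png

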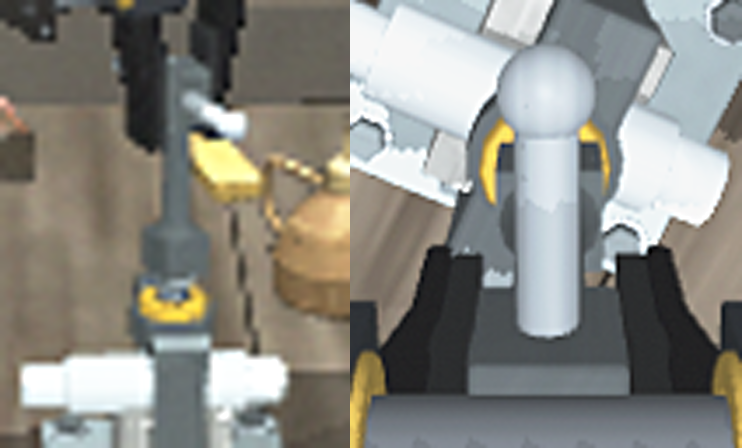

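The key has dropped about 9 mm over the head, and only the collar shows under the rim (left, about (175,285)). The -x side force says the key axis sits slightly to +x of the hole, so I'll shift it and press to about 11 N.

```bash
python3 -m handwheel '[{"x":0.0001,"y":-0.0007,"z":0.0003,"wx":0,"wy":0,"wz":0},{"x":0.0001,"y":-0.0007,"z":0.0003,"wx":0,"wy":0,"wz":0},{"x":0.0001,"y":-0.0007,"z":0.0003,"wx":0,"wy":0,"wz":0}]'
python3 -c "
from h import *;s=ctrl.get_state();print(s['torque'],s['position'],s['ft_force'])"
```

```text
time: 11.18
position: [0.5831, 0.1068, 0.1732]
tool_rot: [1.64, 2.678, 0.001]
ft_force: [-1.9, -0.6, 8.5]
grip_width: 0.241
grip_force: 59.9
[-0.29989006  0.6866901  -0.00321722] [0.58309966 0.10681022 0.17321779] [-1.91380535 -0.60362739  8.49424576]
```

```bash
python3 -m handwheel '[{"x":0.0002,"y":-0.0007,"z":0,"wx":0,"wy":0,"wz":0},{"x":0.0002,"y":-0.0007,"z":0,"wx":0,"wy":0,"wz":0},{"x":0.0002,"y":-0.0007,"z":0,"wx":0,"wy":0,"wz":0},{"x":0.0002,"y":-0.0007,"z":0,"wx":0,"wy":0,"wz":0}]'
python3 -c "
from h import *;s=ctrl.get_state();print(s['torque'],s['position'],s['ft_force'])"
```

```text
time: 11.52
position: [0.5828, 0.1067, 0.1732]
tool_rot: [1.64, 2.677, 0.002]
ft_force: [-1.4, -0.9, 6.8]
grip_width: 0.246
grip_force: 59.9
[-0.20250443  0.35481193  0.02196345] [0.58283125 0.10672812 0.17324017] [-1.40047153 -0.89108391  6.77700053]
```

```bash
python3 -m handwheel '[{"x":-0.0001,"y":-0.0006,"z":0.0003,"wx":0,"wy":0,"wz":0},{"x":-0.0001,"y":-0.0006,"z":0.0003,"wx":0,"wy":0,"wz":0},{"x":-0.0001,"y":-0.0006,"z":0.0003,"wx":0,"wy":0,"wz":0},{"x":-0.0001,"y":-0.0006,"z":0.0003,"wx":0,"wy":0,"wz":0}]'
python3 -c "
from h import *;s=ctrl.get_state();print(s['torque'],s['position'],s['ft_force'])"
```

```text
time: 11.85
position: [0.5826, 0.1066, 0.1732]
tool_rot: [1.64, 2.677, 0.003]
ft_force: [-0.8, 0.4, 7.6]
grip_width: 0.24
grip_force: 59.9
[-0.10998218  0.28000708  0.05407749] [0.58261991 0.10663983 0.17318252] [-0.79499593  0.36162666  7.57014862]
```

The key is home, the side load is near zero, and I'm pressing at about 10 N. Now turning clockwise in small steps, logging the torque.

```bash
cat > r.py <<'E'
from h import *
s=ctrl.get_state();T=pose();print("yaw %.2f z %.4f xy %.4f %.4f"%(np.degrees(np.arctan2(T[1,0],T[0,0])),*s["position"][[2,0,1]]),"F",s["ft_force"].round(1),"M",s["torque"].round(3),"q7 %.2f t %.2f"%(s["joint_positions"][6],s["time"]))
E
python3 r.py
python3 -m handwheel '[{"x":0,"y":0.0001,"z":0.0002,"wx":0,"wy":0,"wz":4},{"x":0,"y":0.0001,"z":0.0002,"wx":0,"wy":0,"wz":4},{"x":0,"y":0.0001,"z":0.0002,"wx":0,"wy":0,"wz":4}]' >/dev/null; python3 r.py
python3 -m handwheel '[{"x":0,"y":0.0001,"z":0.0002,"wx":0,"wy":0,"wz":4},{"x":0,"y":0.0001,"z":0.0002,"wx":0,"wy":0,"wz":4},{"x":0,"y":0.0001,"z":0.0002,"wx":0,"wy":0,"wz":4}]' >/dev/null; python3 r.py
python3 -m handwheel '[{"x":0,"y":0.0001,"z":0.0002,"wx":0,"wy":0,"wz":4},{"x":0,"y":0.0001,"z":0.0002,"wx":0,"wy":0,"wz":4},{"x":0,"y":0.0001,"z":0.0002,"wx":0,"wy":0,"wz":4}]' >/dev/null; python3 r.py
python3 -m handwheel '[{"x":0,"y":0.0001,"z":0.0002,"wx":0,"wy":0,"wz":4},{"x":0,"y":0.0001,"z":0.0002,"wx":0,"wy":0,"wz":4},{"x":0,"y":0.0001,"z":0.0002,"wx":0,"wy":0,"wz":4}]' >/dev/null; python3 r.py
```

```text
yaw 117.03 z 0.1732 xy 0.5826 0.1066 F [-0.8  0.4  7.6] M [-0.11   0.28   0.054] q7 0.07 t 11.85
yaw 113.02 z 0.1731 xy 0.5826 0.1065 F [-2.  -0.4  8.7] M [-0.218  0.414 -0.051] q7 0.00 t 12.10
yaw 109.02 z 0.1731 xy 0.5827 0.1065 F [-2.5 -1.   8.9] M [-0.327  0.539  0.054] q7 -0.06 t 12.35
yaw 105.02 z 0.1729 xy 0.5828 0.1066 F [-2.  -1.6  9.2] M [-0.241  0.488  0.101] q7 -0.13 t 12.60
yaw 101.02 z 0.1727 xy 0.5829 0.1066 F [-2.2 -1.   8.9] M [-0.257  0.467  0.051] q7 -0.20 t 12.85
```

```bash
python3 -m handwheel '[{"x":0,"y":0,"z":0.0002,"wx":0,"wy":0,"wz":4},{"x":0,"y":0,"z":0.0002,"wx":0,"wy":0,"wz":4},{"x":0,"y":0,"z":0.0002,"wx":0,"wy":0,"wz":4}]' >/dev/null; python3 r.py
python3 -m handwheel '[{"x":0,"y":0,"z":0.0002,"wx":0,"wy":0,"wz":4},{"x":0,"y":0,"z":0.0002,"wx":0,"wy":0,"wz":4},{"x":0,"y":0,"z":0.0002,"wx":0,"wy":0,"wz":4}]' >/dev/null; python3 r.py
python3 -m handwheel '[{"x":0,"y":0.0001,"z":0.0002,"wx":0,"wy":0,"wz":4},{"x":0,"y":0.0001,"z":0.0002,"wx":0,"wy":0,"wz":4},{"x":0,"y":0.0001,"z":0.0002,"wx":0,"wy":0,"wz":4}]' >/dev/null; python3 r.py
python3 -m handwheel '[{"x":0,"y":0.0001,"z":0.0001,"wx":0,"wy":0,"wz":4},{"x":0,"y":0.0001,"z":0.0001,"wx":0,"wy":0,"wz":4},{"x":0,"y":0.0001,"z":0.0001,"wx":0,"wy":0,"wz":4}]' >/dev/null; python3 r.py
```

```text
yaw 97.03 z 0.1725 xy 0.5830 0.1067 F [-1.2 -0.2  8.5] M [-0.258  0.481 -0.004] q7 -0.26 t 13.10
yaw 93.03 z 0.1724 xy 0.5832 0.1067 F [-1.8  0.1  8.7] M [-0.187  0.366  0.046] q7 -0.33 t 13.35
yaw 89.03 z 0.1722 xy 0.5833 0.1068 F [-0.8 -0.7  8.8] M [-0.201  0.291 -0.033] q7 -0.40 t 13.60
yaw 85.03 z 0.1720 xy 0.5835 0.1068 F [-0.7 -1.   8.1] M [-0.144  0.307  0.043] q7 -0.46 t 13.85
```

```bash
sed -i 's/"q7/"tau7 %.4f"%s["joint_torque"][6],"q7/' r.py; python3 r.py
python3 -m handwheel '[{"x":0,"y":0.0001,"z":0.0002,"wx":0,"wy":0,"wz":4},{"x":0,"y":0.0001,"z":0.0002,"wx":0,"wy":0,"wz":4},{"x":0,"y":0.0001,"z":0.0002,"wx":0,"wy":0,"wz":4}]' >/dev/null; python3 r.py
python3 -m handwheel '[{"x":0,"y":0.0001,"z":0.0002,"wx":0,"wy":0,"wz":4},{"x":0,"y":0.0001,"z":0.0002,"wx":0,"wy":0,"wz":4},{"x":0,"y":0.0001,"z":0.0002,"wx":0,"wy":0,"wz":4}]' >/dev/null; python3 r.py
```

```text
yaw 85.03 z 0.1720 xy 0.5835 0.1068 F [-0.7 -1.   8.1] M [-0.144  0.307  0.043] tau7 -0.1029 q7 -0.46 t 13.85
yaw 81.03 z 0.1719 xy 0.5836 0.1068 F [-1.3 -0.5  8.5] M [-0.169  0.282  0.066] tau7 -0.1022 q7 -0.53 t 14.10
yaw 77.03 z 0.1717 xy 0.5838 0.1068 F [-0.6 -0.7  8.7] M [-0.174  0.215  0.042] tau7 -0.1022 q7 -0.60 t 14.35
```

```bash
python3 -m handwheel '[{"x":0,"y":0.0001,"z":0.0002,"wx":0,"wy":0,"wz":4},{"x":0,"y":0.0001,"z":0.0002,"wx":0,"wy":0,"wz":4},{"x":0,"y":0.0001,"z":0.0002,"wx":0,"wy":0,"wz":4}]' >/dev/null; python3 r.py
python3 -m handwheel '[{"x":0,"y":0.0001,"z":0.0002,"wx":0,"wy":0,"wz":4},{"x":0,"y":0.0001,"z":0.0002,"wx":0,"wy":0,"wz":4},{"x":0,"y":0.0001,"z":0.0002,"wx":0,"wy":0,"wz":4}]' >/dev/null; python3 r.py
python3 -m handwheel '[{"x":0,"y":0.0001,"z":0.0002,"wx":0,"wy":0,"wz":4},{"x":0,"y":0.0001,"z":0.0002,"wx":0,"wy":0,"wz":4},{"x":0,"y":0.0001,"z":0.0002,"wx":0,"wy":0,"wz":4}]' >/dev/null; python3 r.py
python3 -m handwheel '[{"x":0,"y":0.0001,"z":0.0001,"wx":0,"wy":0,"wz":4},{"x":0,"y":0.0001,"z":0.0001,"wx":0,"wy":0,"wz":4},{"x":0,"y":0.0001,"z":0.0001,"wx":0,"wy":0,"wz":4}]' >/dev/null; python3 r.py
```

```text
yaw 73.03 z 0.1715 xy 0.5839 0.1068 F [-0.6 -0.6  7.4] M [-0.137  0.243  0.038] tau7 -0.1043 q7 -0.67 t 14.60
yaw 69.03 z 0.1714 xy 0.5841 0.1068 F [-0.5 -1.   8.4] M [-0.088  0.244  0.061] tau7 -0.1153 q7 -0.73 t 14.85
yaw 65.04 z 0.1713 xy 0.5843 0.1068 F [-0.5  0.2  8.2] M [-0.129  0.195  0.057] tau7 -0.1265 q7 -0.80 t 15.10
yaw 61.04 z 0.1712 xy 0.5844 0.1068 F [-0.8  0.2  8.6] M [-0.12   0.181  0.048] tau7 -0.1385 q7 -0.87 t 15.35
```

```bash
python3 -m handwheel '[{"x":0,"y":0.0001,"z":0.0002,"wx":0,"wy":0,"wz":4},{"x":0,"y":0.0001,"z":0.0002,"wx":0,"wy":0,"wz":4},{"x":0,"y":0.0001,"z":0.0002,"wx":0,"wy":0,"wz":4}]' >/dev/null; python3 r.py
python3 -m handwheel '[{"x":0,"y":0.0001,"z":0.0002,"wx":0,"wy":0,"wz":4},{"x":0,"y":0.0001,"z":0.0002,"wx":0,"wy":0,"wz":4},{"x":0,"y":0.0001,"z":0.0002,"wx":0,"wy":0,"wz":4}]' >/dev/null; python3 r.py
python3 -m handwheel '[{"x":0,"y":0.0001,"z":0.0001,"wx":0,"wy":0,"wz":4},{"x":0,"y":0.0001,"z":0.0001,"wx":0,"wy":0,"wz":4},{"x":0,"y":0.0001,"z":0.0001,"wx":0,"wy":0,"wz":4}]' >/dev/null; python3 r.py
```

```text
yaw 57.04 z 0.1711 xy 0.5846 0.1068 F [-0.  -0.3  9.2] M [-0.108  0.236  0.059] tau7 -0.1529 q7 -0.93 t 15.60
yaw 53.05 z 0.1710 xy 0.5847 0.1067 F [-0.6 -0.5  9.1] M [-0.075  0.181  0.121] tau7 -0.1675 q7 -1.00 t 15.85
yaw 49.05 z 0.1710 xy 0.5849 0.1067 F [-0.9  0.1  9.6] M [-0.168  0.164  0.127] tau7 -0.1810 q7 -1.07 t 16.10
```

Contact came at yaw ≈ 72°, and the torque has risen by about 0.08 N·m, which means roughly 1 mm of pinch, so it is snug. I'll relax the twist, then lift.

```bash
python3 -m handwheel '[{"x":0,"y":0,"z":-0.0005,"wx":0,"wy":0,"wz":-2},{"x":0,"y":0,"z":-0.0005,"wx":0,"wy":0,"wz":-2},{"x":0,"y":0,"z":-0.0005,"wx":0,"wy":0,"wz":-2}]' >/dev/null; python3 r.py
python3 -m handwheel '[{"x":0,"y":0,"z":-0.0005,"wx":0,"wy":0,"wz":-2},{"x":0,"y":0,"z":-0.0005,"wx":0,"wy":0,"wz":-2},{"x":0,"y":0,"z":-0.0005,"wx":0,"wy":0,"wz":-2}]' >/dev/null; python3 r.py
```

```text
yaw 51.04 z 0.1711 xy 0.5847 0.1066 F [ 0.4 -0.2  7.5] M [-0.067  0.092 -0.025] tau7 0.0322 q7 -1.04 t 16.35
yaw 53.02 z 0.1711 xy 0.5845 0.1065 F [ 0.3 -0.6  6.1] M [-0.013 -0.119  0.03 ] tau7 0.0429 q7 -1.00 t 16.60
```

```bash
python3 -m handwheel '[{"x":0,"y":0,"z":-0.001,"wx":0,"wy":0,"wz":0},{"x":0,"y":0,"z":-0.001,"wx":0,"wy":0,"wz":0},{"x":0,"y":0,"z":-0.001,"wx":0,"wy":0,"wz":0}]' >/dev/null; python3 r.py
python3 -m handwheel '[{"x":0,"y":0,"z":-0.001,"wx":0,"wy":0,"wz":0},{"x":0,"y":0,"z":-0.002,"wx":0,"wy":0,"wz":0},{"x":0,"y":0,"z":-0.003,"wx":0,"wy":0,"wz":0},{"x":0,"y":0,"z":-0.003,"wx":0,"wy":0,"wz":0}]' >/dev/null; python3 r.py
python3 -m handwheel '[{"x":0,"y":0,"z":-0.002,"wx":0,"wy":0,"wz":0},{"x":0,"y":0,"z":-0.004,"wx":0,"wy":0,"wz":0},{"x":0,"y":0,"z":-0.006,"wx":0,"wy":0,"wz":0},{"x":0,"y":0,"z":-0.008,"wx":0,"wy":0,"wz":0}]' >/dev/null; python3 r.py
```

```text
yaw 53.02 z 0.1711 xy 0.5840 0.1062 F [ 1.2 -0.9  4.4] M [ 0.11  -0.655  0.018] tau7 -0.0087 q7 -1.00 t 16.85
yaw 53.03 z 0.1725 xy 0.5832 0.1059 F [ 4.8  1.8 -4.6] M [ 0.235 -1.535  0.031] tau7 -0.0439 q7 -1.00 t 17.18
yaw 53.02 z 0.1806 xy 0.5819 0.1058 F [ 0.7  1.2 -3.7] M [ 0.212 -0.374  0.015] tau7 -0.0080 q7 -1.00 t 17.52
```

```bash
python3 -m handwheel '[{"x":0,"y":0,"z":-0.015,"wx":0,"wy":0,"wz":0},{"x":0,"y":0,"z":-0.035,"wx":0,"wy":0,"wz":0},{"x":0,"y":0,"z":-0.035,"wx":0,"wy":0,"wz":0},{"x":0,"y":0,"z":-0.035,"wx":0,"wy":0,"wz":0}]' >/dev/null; python3 r.py
python3 - <<'E'
from h import *
print(local([.5234,-.2155,.215]))
import pickle
im,K,W=shot("side");pickle.dump((im,K,W),open("w7.pkl","wb"))
E
```

```text
yaw 53.03 z 0.2168 xy 0.5825 0.1061 F [ 0.6 -0.8 -2.4] M [ 0.017  0.016 -0.016] tau7 0.0110 q7 -0.99 t 17.85
[-0.2924303   0.14618358  0.00195379]
```

```bash
python3 -m handwheel '[{"x":-0.292,"y":0.146,"z":0,"wx":0,"wy":0,"wz":-50},{"x":-0.292,"y":0.146,"z":0,"wx":0,"wy":0,"wz":-50},{"x":-0.292,"y":0.146,"z":0,"wx":0,"wy":0,"wz":-50},{"x":-0.292,"y":0.146,"z":0,"wx":0,"wy":0,"wz":-50},{"x":-0.292,"y":0.146,"z":0,"wx":0,"wy":0,"wz":-50},{"x":-0.292,"y":0.146,"z":0,"wx":0,"wy":0,"wz":-50},{"x":-0.292,"y":0.146,"z":0,"wx":0,"wy":0,"wz":-50},{"x":-0.292,"y":0.146,"z":0,"wx":0,"wy":0,"wz":-50},{"x":-0.292,"y":0.146,"z":0,"wx":0,"wy":0,"wz":-50}]' >/dev/null; python3 r.py
python3 -m handwheel '[{"x":0,"y":0,"z":0.05,"wx":0,"wy":0,"wz":-38.7},{"x":0,"y":0,"z":0.05,"wx":0,"wy":0,"wz":-38.7},{"x":0,"y":0,"z":0.05,"wx":0,"wy":0,"wz":-38.7},{"x":0,"y":0,"z":0.05,"wx":0,"wy":0,"wz":-38.7},{"x":0,"y":0,"z":0.05,"wx":0,"wy":0,"wz":-38.7},{"x":0,"y":0,"z":0.05,"wx":0,"wy":0,"wz":-38.7},{"x":0,"y":0,"z":0.05,"wx":0,"wy":0,"wz":-38.7},{"x":0,"y":0,"z":0.05,"wx":0,"wy":0,"wz":-38.7},{"x":0,"y":0,"z":0.05,"wx":0,"wy":0,"wz":-38.7}]' >/dev/null; python3 r.py
python3 -m handwheel '[{"x":0,"y":0,"z":0,"wx":0,"wy":0,"wz":0},{"x":0,"y":0,"z":0,"wx":0,"wy":0,"wz":0},{"x":0,"y":0,"z":0,"wx":0,"wy":0,"wz":0}]' >/dev/null; python3 r.py
python3 -c "
from h import *;print(local([.5234,-.2155,.125]),pose()[:3,2])"
```

```text
yaw 102.92 z 0.2145 xy 0.5205 -0.2209 F [-0.1 -1.2 -3.2] M [-0.054 -0.103  0.022] tau7 0.6622 q7 0.51 t 18.65
yaw 141.64 z 0.1657 xy 0.5232 -0.2149 F [-0.6  0.5 -2.5] M [ 0.058 -0.108  0.003] tau7 -0.0014 q7 1.14 t 19.40
yaw 141.71 z 0.1665 xy 0.5239 -0.2151 F [ 0.5  0.9 -2.1] M [ 0.077 -0.136  0.018] tau7 -0.0052 q7 1.15 t 19.65
[ 0.00012247 -0.00058649  0.04152456] [-1.05299415e-04 -8.06022591e-05 -9.99999991e-01]
```

```bash
python3 -m handwheel '[{"x":0.0001,"y":-0.0006,"z":0.025,"wx":0,"wy":0,"wz":0},{"x":0.0001,"y":-0.0006,"z":0.05,"wx":0,"wy":0,"wz":0},{"x":0.0001,"y":-0.0006,"z":0.05,"wx":0,"wy":0,"wz":0},{"x":0.0001,"y":-0.0006,"z":0.05,"wx":0,"wy":0,"wz":0}]' >/dev/null; python3 r.py
python3 -m handwheel '[{"x":0,"y":0,"z":0.003,"wx":0,"wy":0,"wz":0},{"x":0,"y":0,"z":0.006,"wx":0,"wy":0,"wz":0},{"x":0,"y":0,"z":0.008,"wx":0,"wy":0,"wz":0},{"x":0,"y":0,"z":0.008,"wx":0,"wy":0,"wz":0}]' >/dev/null; python3 r.py
python3 -m handwheel '[{"x":0,"y":0,"z":0.001,"wx":0,"wy":0,"wz":0},{"x":0,"y":0,"z":0.002,"wx":0,"wy":0,"wz":0},{"x":0,"y":0,"z":0.003,"wx":0,"wy":0,"wz":0},{"x":0,"y":0,"z":0.003,"wx":0,"wy":0,"wz":0}]' >/dev/null; python3 r.py
```

```text
yaw 141.72 z 0.1156 xy 0.5223 -0.2152 F [ 0.5  0.1 -1.7] M [ 0.047 -0.203  0.014] tau7 -0.0239 q7 1.12 t 19.98
yaw 141.72 z 0.1090 xy 0.5237 -0.2157 F [ 0.1  0.1 -1.9] M [ 0.125 -0.098  0.051] tau7 -0.0109 q7 1.12 t 20.32
yaw 141.73 z 0.1054 xy 0.5234 -0.2156 F [ 0.6  0.2 -1.5] M [ 0.035 -0.08  -0.067] tau7 -0.0049 q7 1.12 t 20.65
```

```bash
python3 -m handwheel '[{"x":0,"y":0,"z":0.003,"wx":0,"wy":0,"wz":0},{"x":0,"y":0,"z":0.006,"wx":0,"wy":0,"wz":0},{"x":0,"y":0,"z":0.008,"wx":0,"wy":0,"wz":0},{"x":0,"y":0,"z":0.008,"wx":0,"wy":0,"wz":0}]' >/dev/null; python3 r.py
python3 -m handwheel '[{"x":0,"y":0,"z":0.004,"wx":0,"wy":0,"wz":0},{"x":0,"y":0,"z":0.008,"wx":0,"wy":0,"wz":0},{"x":0,"y":0,"z":0.012,"wx":0,"wy":0,"wz":0},{"x":0,"y":0,"z":0.015,"wx":0,"wy":0,"wz":0},{"x":0,"y":0,"z":0.015,"wx":0,"wy":0,"wz":0}]' >/dev/null; python3 r.py
python3 -m handwheel '[{"x":0,"y":0,"z":0.001,"wx":0,"wy":0,"wz":0},{"x":0,"y":0,"z":0.002,"wx":0,"wy":0,"wz":0},{"x":0,"y":0,"z":0.003,"wx":0,"wy":0,"wz":0},{"x":0,"y":0,"z":0.003,"wx":0,"wy":0,"wz":0}]' >/dev/null; python3 r.py
```

```text
yaw 141.73 z 0.0968 xy 0.5230 -0.2154 F [-0.1  0.6 -2. ] M [ 0.045 -0.133 -0.036] tau7 -0.0120 q7 1.11 t 20.98
yaw 141.73 z 0.0815 xy 0.5228 -0.2154 F [-0.  -0.4 -2. ] M [ 0.063 -0.137  0.064] tau7 -0.0186 q7 1.11 t 21.40
yaw 141.73 z 0.0795 xy 0.5234 -0.2156 F [-0.3 -0.4 -1.3] M [ 0.061 -0.116  0.025] tau7 -0.0055 q7 1.10 t 21.73
```

```bash
python3 -m handwheel '[{"x":0,"y":0,"z":0.0005,"wx":0,"wy":0,"wz":0},{"x":0,"y":0,"z":0.001,"wx":0,"wy":0,"wz":0},{"x":0,"y":0,"z":0.001,"wx":0,"wy":0,"wz":0}]' >/dev/null; python3 r.py
python3 -m handwheel '[{"x":0,"y":0,"z":0.0005,"wx":0,"wy":0,"wz":0},{"x":0,"y":0,"z":0.0005,"wx":0,"wy":0,"wz":0},{"x":0,"y":0,"z":0.0005,"wx":0,"wy":0,"wz":0}]' >/dev/null; python3 r.py
```

```text
yaw 141.73 z 0.0786 xy 0.5235 -0.2156 F [ 0.5 -0.3 -2.2] M [ 0.072 -0.094  0.008] tau7 -0.0027 q7 1.10 t 21.98
yaw 141.73 z 0.0785 xy 0.5237 -0.2156 F [0.6 0.1 1.2] M [ 0.119  0.131 -0.024] tau7 0.0059 q7 1.10 t 22.23
```

Touching bottom. Releasing, then rising straight up.

```bash
python3 -m handwheel '[{"x":0,"y":0,"z":0,"wx":0,"wy":0,"wz":0},{"x":0,"y":0,"z":0,"wx":0,"wy":0,"wz":0},{"x":0,"y":0,"z":0,"wx":0,"wy":0,"wz":0},{"x":0,"y":0,"z":0,"wx":0,"wy":0,"wz":0},{"x":0,"y":0,"z":0,"wx":0,"wy":0,"wz":0},{"x":0,"y":0,"z":0,"wx":0,"wy":0,"wz":0},{"x":0,"y":0,"z":0,"wx":0,"wy":0,"wz":0},{"x":0,"y":0,"z":0,"wx":0,"wy":0,"wz":0},{"x":0,"y":0,"z":0,"wx":0,"wy":0,"wz":0}]' 0.087
python3 -m handwheel '[{"x":0,"y":0,"z":-0.02,"wx":0,"wy":0,"wz":0},{"x":0,"y":0,"z":-0.05,"wx":0,"wy":0,"wz":0},{"x":0,"y":0,"z":-0.09,"wx":0,"wy":0,"wz":0},{"x":0,"y":0,"z":-0.13,"wx":0,"wy":0,"wz":0},{"x":0,"y":0,"z":-0.16,"wx":0,"wy":0,"wz":0},{"x":0,"y":0,"z":-0.16,"wx":0,"wy":0,"wz":0},{"x":0,"y":0,"z":-0.16,"wx":0,"wy":0,"wz":0}]'
python3 - <<'E'
from h import *
im,K,W=shot("side");i2,K2,W2=shot("wrist")
a=im[130:330,180:380]
a=cv2.resize(a,(400,400),interpolation=2)
b=cv2.resize(i2[:300,100:400],(400,400))
save("pics/c8.png",np.hstack([a,b]))
E
```

```text
time: 22.98
position: [0.5235, -0.2156, 0.078]
tool_rot: [1.03, 2.968, -0.0]
ft_force: [0.8, -0.1, -0.5]
grip_width: 0.846
grip_force: 0.0
time: 23.57
position: [0.5247, -0.2159, 0.2404]
tool_rot: [1.028, 2.964, -0.002]
ft_force: [0.7, 0.1, 0.3]
grip_width: 1.0
grip_force: 0.0
```

View pics/c8.png

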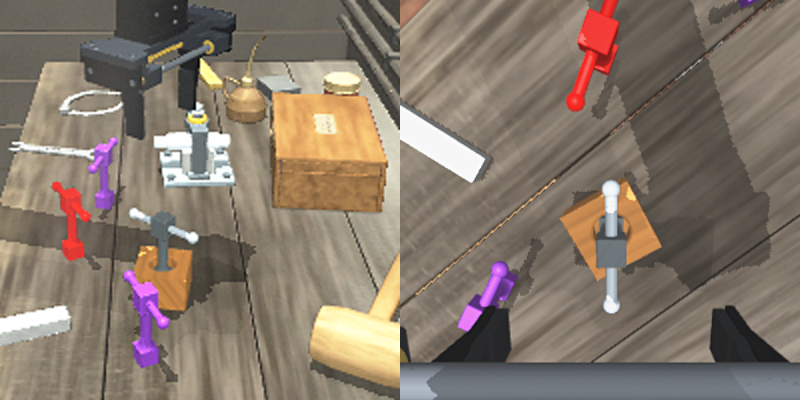

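The key stands upright in its stand (left crop, about (163,225)). The screw is still in the fixture at (198,112), and the other parts in view look undisturbed.

```bash
python3 -c "
from bench import ctrl;print(ctrl.close_job())"
```

```text
the job is handed in; nothing more can be done
None
```

I clamped the shaft at an estimated 15–30 N (from torque and travel, not measured; snug is 10–50 N), put the key back upright in its stand and handed the job in at about 24 s; the result was not reported.

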